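Clip the store-room key onto its snap hook

TASK

Put the store-room key with the wooden grip block back on the key stand: lower the steel eye at its end over the nose of the snap hook and push it down against the sprung gate until it is inside and the gate has snapped shut above it. Keep hold and give the key a light tug upward against the shut gate (5 N or so, at most 12 N) to prove that it is caught, then let go so that it stays hanging on the closed hook. Work gently, never pressing on the hook with more than 20 N, and leave the other key, the jar and the tumbler where they are.

Things in the scene. Friction and masses are not known exactly. Their poses are not given: they have to be found in the camera images.
- key: The store-room key: wooden grip block 60 x 18 x 28 mm (x, y, z) lying flat, steel eye on its +x end, flat key blade from its -x end (to x = -63 mm); about 70 g. Origin: centre of the block's underside, x towards the eye, z up. Grip it across the 18 mm from above, about 10 mm ahead of the origin, with 60 N or more: the gate pushes back on the eye.
- eye (a point): Centre of the eye's far bar, which must get inside the hook: (54.5, 0, 14) mm in the key's frame, same axes. The eye is a flat level rectangular loop of 5 mm round bar at z = 14 mm: hole 14 mm long (key x = 38 to 52 mm) and 16 mm wide (y), outer width 26 mm, end at x = 57 mm.
- stand: The key stand, fixed: base plate 130 x 130 x 14 mm and at its back (x = 20 to 42 mm) a wooden post 30 mm wide, 215 mm tall, whose -x side carries the snap hook. Origin: centre of the base's underside, x from the hook's nose to the post, z up. The key's block comes on the -x side of the nose, its x axis along the stand's, with the nose up through the eye's hole and the far bar over the gate.
- hook (a point): Mark on the fixed stand: nominal place of the inner face of the hook's nose at the shut gate's height, (-56.5, 0, 185) mm in the stand's frame, same axes. The hook's foot is clamped in a slot, so the whole hook truly sits up to 3.5 mm higher or lower than this (differs each time, not measured; feel for it); sideways it is exact.
- nose (a point): Same fixed point as hook; about the hook's form, in mm from it before the height error: a U of 7 mm round bar, open upward, in the x-z plane. Nose (free leg) x = -7 to 0, round tip 12.5 up; back leg's inner face x = +24; floor 18.5 down, so the far bar's centre rests on it 16 down. The far bar passes the gate only if slid down close to the nose (gap under 2), 13.5 to 16 down.
- gate_tip (a point): Free tip of the shut gate, (0.7, 0, 0) mm from hook, fixed mark with the same height error. The gate is a level bar 4.4 mm thick, hinged 26 mm farther along +x: the far bar's centre is 4.7 mm above this point when it touches the shut gate from above, 4.7 mm below when pulled up against it from inside; once caught it has some 10 mm of free play up from the floor.
- gate (a joint): Angle of the sprung gate (its bar is gate_c0), rad: 0 shut (level), growing as the tip is pushed down into the hook, 1.1 at most. It opens only inward. About 2.5 N at the tip starts it, 6 to 8 N are needed when the eye passes (0.6 to 0.75 rad); it snaps shut by itself once the eye is past and cannot be opened from inside.
- disc_key: Another key with a round wooden tag 48 mm wide and 14 mm thick and no eye, lying on the table; not to be moved. Origin: centre of the tag's underside; blade along x.
- jar: Closed glass jar with a steel lid, 84 mm wide and 100 mm tall, standing on the table; not to be moved. Origin: centre of its underside.
- tumbler: Empty drinking glass, 72 mm wide at the rim and 90 mm tall, standing on the table; not to be moved. Origin: centre of its underside.
Not all that is in view belongs to the job. What is meant by the stand is not green, pink or purple, and is the larger of those in its own colour.

How it is judged:
By the outcome, as a careful person would: the job done as asked, in the order asked, and still so for the second after the job is handed in, with the robot touching nothing.
It also fails if it takes over 72 s, if anything falls off the work surface, if the arm or the gripper's body presses on something with over 40 N, if the wrist force passes 120 N, or if a joint passes its speed limit or range.

ROBOT

A 6-joint arm with a two-finger parallel gripper is mounted at the origin on the work surface. World frame = base frame: x ahead of the robot, y to its left, z up, the work surface at z = 0. Lengths are in m, angles in rad, forces in N, time in s.
With the tool pointing down it reaches from about 0.4 to 0.825 m from the base axis. Payload 7 kg.
Tool frame: the origin (TCP) lies at the very end of the fingers, on their centre line; the grasp point (between the pads) lies 19 mm behind it (robot.grasp_offset is the distance from the TCP to the grasp point, in m); z points along the fingers, y is the line along which they close (so a half turn about z gives the same grasp; the last joint's range is limited). The gripper opens to 85 mm and grips with 20 to 120 N. Pads are 22 mm wide; open, the fingers measure 114 mm over their backs; the gripper's body (76 mm by 85 mm) begins 54 mm behind the grasp point. The pads swing forward as they close: fully open they stand 13 mm farther back than shut.
Start: joints at [-1.019, 0.359, 0.012, 0, -1.224, -0.288], TCP at [0.176, -0.652, 0.231] pointing down, gripper open.
Joint ranges: [-3.07, 3.07], [-1.43, 2.12], [-1.02, 1.25], [-3.03, 1.67], [-3.05, -0], [-3.03, 3.03]. Speed limits (rad/s): [2.39, 2.39, 3.01, 3.14, 3.14, 3.14].

INTERFACE

Orientations are given as [roll, pitch, yaw] about the fixed x, y, z axes, in that order (R = Rz(yaw) Ry(pitch) Rx(roll)).
In Python, from cell import robot, imaging, sign_off gives the robot as it stands.
- The arm moves only by the tool step_arm, never from a script. Its argument "steps" is a list of rows, each an object of numbers: "tx", "ty", "tz": the shift along the world's x, y, z in units of 40 mm (1.0 is 40 mm); "turn": the turn about the world's z in rad. A call has 1 to 12 rows; each row is the pose to reach, as a shift and turn from the pose commanded when the call began; what a row does not reach only later rows make up. A row lasts 1/10 s, in which the tool goes at most 50 mm and 8.59 degrees, less where a joint would pass 70% of its speed; a pose out of reach is approached as far as the arm can. A call with a gripper value outside its range is refused whole. "jaw" is the finger opening in mm, from 0 to 85.4, set as the call begins (left out, the last holds). The fingers move at their own pace and stop on an object; "newtons" is the grip in N (left out, the last holds). Time passes only in rows, so rows that repeat a pose let the fingers close. It gives the time, the measured TCP pose, the force, the opening and the grip force at its end, in the units of the state.
- robot.get_state(): the state, without advancing time (a new reading comes with each control period).
- imaging.get_image(name): name is "scene" or "top"; returns (picture, depth): 384x512x3 uint8, red, green, blue; 384x512 float32, m along the optical axis (not along the pixel's ray), 0 where there is no reading.
- imaging.camera_params(name): a dict with "camera_matrix" (3x3 intrinsics, pixels), "R" (3x3) and "t" (3): a world point X has camera coordinates R X + t. Camera axes: x right, y down, z forward; pixel columns grow to the right and rows downward; lengths in m; the calibration is good to about 2 mm. A picture is of the moment at which its call begins. camera_params takes no time and is no camera call.
- sign_off(): hands the job in; it is judged then, once.
The state is a dict: "time_s": time; "joint_pos": joint angles; "qd": joint speeds; "tau": joint torques, N m; "tcp_pos": TCP position; "tcp_rot": TCP orientation; "contact_force": force on the tool from outside, world axes, zero at the start; "ft_torque": the same for the moment, N m; "width": opening from 0.0 (shut) to 1.0 (fully open); "gripper_force": force on a finger pad.
Only numpy, scipy, OpenCV 4.12 (cv2) and the standard library are available. Lean on these libraries where they do the work, as an engineer would, in place of code of your own. Each camera call takes 0.05 s, during which the arm holds its last target. There are 200 camera calls.

## Working session

There is one attempt and no reset: what is moved stays moved. The work goes in short steps, Python scripts to look and compute and a tool call to move; the robot and the scene stay as the last step left them, time stands still between calls to the robot, and variables do not carry over. Pictures are saved under pics/ and viewed, at most 10 in all, crops included, and the job is handed in when it is done.

Besides the shell and the picture viewer there is one more tool, called after "Call:" as a command line: name --argument value ..., lists and objects as JSON in quotes. step_arm: Moves the arm, as the interface text tells. Its arguments: {"type":"object","properties":{"steps":{"type":"array","items":{"type":"object","properties":{"tx":{"type":"number"},"ty":{"type":"number"},"tz":{"type":"number"},"turn":{"type":"number"}}}},"jaw":{"type":"number"},"newtons":{"type":"number"}},"required":["steps"]}

```bash
mkdir -p pics
python3 - <<'E'
from cell import robot, imaging
import cv2,numpy as np
for n in("scene","top"):
    im,d=imaging.get_image(n); cv2.imwrite(f"pics/{n}0.png",im[:,:,::-1]); np.savez(f"pics/{n}0.npz",im=im,d=d)
    p=imaging.camera_params(n); print(n,p)
s=robot.get_state();print(s)
E
```

```text
scene {'camera_matrix': array([[440.59982494,   0.        , 264.12071461],
       [  0.        , 440.59982494, 200.6363762 ],
       [  0.        ,   0.        ,   1.        ]]), 'R': array([[ 0.3066133 ,  0.95183057,  0.00261673],
       [ 0.49426038, -0.15686551, -0.85504379],
       [-0.81344635,  0.26346114, -0.51854919]]), 't': array([-0.19037826, -0.1672404 ,  1.65653359])}
top {'camera_matrix': array([[349.10503702,   0.        , 257.807438  ],
       [  0.        , 349.10503702, 192.36758348],
       [  0.        ,   0.        ,   1.        ]]), 'R': array([[ 0.01522192, -0.99984889, -0.00839541],
       [-0.99298362, -0.0141316 , -0.11740453],
       [ 0.11726815,  0.01012362, -0.99304869]]), 't': array([0.00128621, 0.61968517, 0.95156159])}
{'time_s': 0.1, 'joint_pos': array([-1.01889564e+00,  3.59335998e-01,  1.11755024e-02, -3.23939557e-04,
       -1.22410320e+00, -2.88087409e-01]), 'qd': array([-0.00069358, -0.00179549,  0.00160722,  0.0009652 ,  0.00219559,
        0.00068297]), 'tau': array([-3.03578498e-03, -5.84767234e+01,  2.94109136e+01,  6.95467338e+00,
       -3.15590463e-03, -9.37602294e-06]), 'tcp_pos': array([ 0.17587941, -0.65124629,  0.23045208]), 'tcp_rot': array([ 3.14009922e+00, -1.24957778e-04, -2.87788958e+00]), 'contact_force': array([ 1.15530212, -0.33921096,  0.04462158]), 'ft_torque': array([0.02556417, 0.00359423, 0.05871483]), 'gripper_force': 0.0, 'width': 0.9991240201664118}
```

View pics/scene0.png

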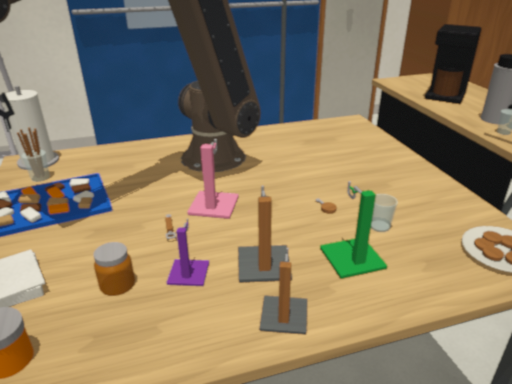

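View pics/top0.png

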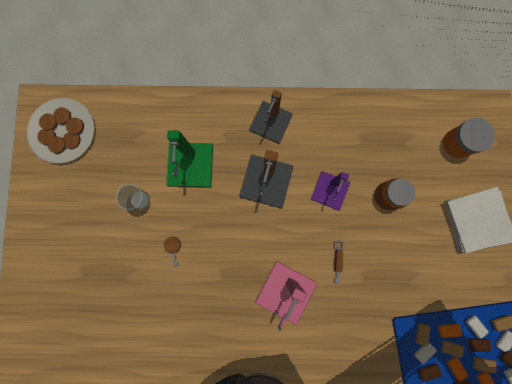

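The scene view shows the target stand, the larger brown post on a grey plate, at about (263,240), and the key at (169,228). In the top view the stand plate is at (267,181) and the key block at (339,262), with its eye at (338,245). The purple stand stands near the key. Next I'll measure both.

```bash
cat > h.py <<'E'
import numpy as np,cv2
from cell import robot,imaging
P={n:imaging.camera_params(n) for n in("scene","top")}
def cloud(n,d):
    p=P[n];K=p["camera_matrix"];v,u=np.mgrid[:384,:512]
    c=np.dstack([(u-K[0,2])/K[0,0]*d,(v-K[1,2])/K[1,1]*d,d])
    return (c-p["t"])@p["R"]
def px(n,X):
    p=P[n];q=p["camera_matrix"]@(p["R"]@np.asarray(X)+p["t"]);return q[:2]/q[2]
def ray(n,uv,z):
    p=P[n];r=p["R"].T@np.linalg.solve(p["camera_matrix"],[uv[0],uv[1],1]);o=-p["R"].T@p["t"]
    return o+r*(z-o[2])/r[2]
E
python3 - <<'E'
from h import *
for n in("scene","top"):
    f=np.load(f"pics/{n}0.npz");im,d=f["im"],f["d"];X=cloud(n,d)
    hsv=cv2.cvtColor(im,cv2.COLOR_RGB2HSV)
    ctr={"top":((267,181),(339,262)),"scene":((263,262),(169,228))}[n]
    print(n,"table",[np.round(X[v,u],4) for u,v in ([(220,230),(330,140)] if n=="top" else [(140,210),(330,330)])])
    s=X[ctr[0][1],ctr[0][0]];print("s",s)
    m=(abs(X[...,0]-s[0])<.11)&(abs(X[...,1]-s[1])<.11)&(d>0)
    z=X[...,2]
    a=m&(z>.009)&(z<.02)&(hsv[...,1]<90)
    r=cv2.minAreaRect((X[a][:,:2]*1000).astype(np.float32));print("plate",a.sum(),np.median(z[a]),r)
    b=m&(z>.2)
    if b.sum(): print("posttop",b.sum(),X[b].mean(0),X[b].min(0),X[b].max(0))
    b=m&(z>.15);print("hi",b.sum(),X[b].min(0),X[b].max(0))
    k=X[ctr[1][1],ctr[1][0]];print("key",k)
    m=(np.hypot(X[...,0]-k[0],X[...,1]-k[1])<.07)&(z>.008)&(z<.05)
    w=m&(z>.022)
    print("block",w.sum(),np.median(z[w]),X[w].mean(0),cv2.minAreaRect((X[w][:,:2]*1000).astype(np.float32)))
    print("all",m.sum(),cv2.minAreaRect((X[m][:,:2]*1000).astype(np.float32)))
f=np.load("pics/top0.npz")["im"]; g=np.load("pics/scene0.npz")["im"]
A=cv2.resize(f[225:295,300:370],(390,390),interpolation=2);B=cv2.resize(f[130:220,225:315],(390,390),interpolation=2)
cv2.imwrite("pics/crop.png",np.hstack([A,B])[:,:,::-1])
E
```

```text
scene table [array([ 0.2997, -0.2922, -0.002 ]), array([ 9.084e-01,  5.380e-02, -4.000e-04])]
s [ 0.69800693 -0.02778109  0.04024111]
plate 1215 0.012278636809653472 ((703.060791015625, -25.44306182861328), (128.5984649658203, 221.3022918701172), 75.25686645507812)
posttop 134 [ 0.69412097 -0.02254792  0.20965789] [ 0.6751458  -0.03737313  0.2000126 ] [ 0.70408725 -0.00616005  0.21543861]
hi 412 [ 0.59957737 -0.03737313  0.15055497] [0.70544719 0.00267041 0.21543861]
key [ 0.46402283 -0.22325552  0.02593979]
block 86 0.026025032756387075 [ 0.43929244 -0.22050312  0.02599247] ((436.65960693359375, -220.281005859375), (17.796659469604492, 65.75981903076172), 87.45820617675781)
all 149 ((449.4085998535156, -219.22500610351562), (24.76244354248047, 90.17576599121094), 84.09675598144531)
top table [array([5.124e-01, 1.188e-01, 1.000e-04]), array([ 0.7847, -0.2025, -0.0015])]
s [ 0.6557704  -0.01554805  0.01482143]
plate 1690 0.01411395207172735 ((656.9453125, -12.657264709472656), (128.52005004882812, 130.31015014648438), 75.51889038085938)
posttop 184 [ 0.67798675 -0.01778118  0.2112579 ] [ 0.62734218 -0.03541508  0.20001612] [ 0.699511   -0.00313053  0.2182274 ]
hi 281 [ 0.59541263 -0.03541508  0.15113982] [0.699511   0.00596002 0.2182274 ]
key [ 0.42857586 -0.21870656  0.02695121]
block 147 0.02748533802370897 [ 0.43303165 -0.21807347  0.02757257] ((432.8056640625, -218.31475830078125), (18.363487243652344, 58.28679656982422), 87.7587890625)
all 278 ((429.2862854003906, -218.76739501953125), (25.578441619873047, 119.27515411376953), 87.69246673583984)
```

View pics/crop.png

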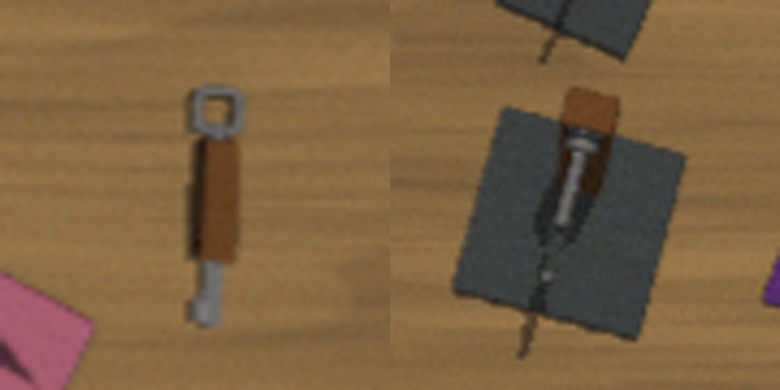

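The crop shows the key pointing up the image, with its eye at the top, and the target stand with its hook on the lower (-x) side of the post.

- **Stand:** centre about (0.657, -0.0127), yaw about -0.253.
- **Key:** block centre about (0.433, -0.2183), yaw about -0.039, top at 27.5 mm against 28 mm expected.

I'll move above the grasp point.

Call:
step_arm --steps '[{"tx": 6.67,"ty": 10.83,"tz": -1.5,"turn": -0.303},{"tx": 6.67,"ty": 10.83,"tz": -1.5,"turn": -0.303},{"tx": 6.67,"ty": 10.83,"tz": -1.5,"turn": -0.303},{"tx": 6.67,"ty": 10.83,"tz": -1.5,"turn": -0.303},{"tx": 6.67,"ty": 10.83,"tz": -1.5,"turn": -0.303},{"tx": 6.67,"ty": 10.83,"tz": -1.5,"turn": -0.303},{"tx": 6.67,"ty": 10.83,"tz": -1.5,"turn": -0.303},{"tx": 6.67,"ty": 10.83,"tz": -1.5,"turn": -0.303},{"tx": 6.67,"ty": 10.83,"tz": -1.5,"turn": -0.303},{"tx": 6.67,"ty": 10.83,"tz": -1.5,"turn": -0.303},{"tx": 6.67,"ty": 10.83,"tz": -1.5,"turn": -0.303},{"tx": 6.67,"ty": 10.83,"tz": -1.5,"turn": -0.303}]' --jaw 45 --newtons 80

```text
time_s: 1.3
tcp_pos: [0.4435, -0.2166, 0.1709]
tcp_rot: [3.141, -0.001, 3.106]
contact_force: [-0.4, 0.7, -0.5]
width: 0.532
gripper_force: 0.0
```

Call:
step_arm --steps '[{"tz": -1},{"tz": -2},{"tz": -3},{"tz": -3.5},{"tz": -3.5},{"tz": -3.5}]'

```text
validation failed for argument at $.st...
```

Run:
```python
from h import *
s=robot.get_state();print(s["tcp_pos"],s["tcp_rot"],s["width"])
f=imaging.get_image("scene")[0];g=imaging.get_image("top")[0]
u,v=px("scene",[.44,-.218,.03]).astype(int)
A=cv2.resize(f[v-35:v+35,u-35:u+35],(390,390),interpolation=2)
u,v=px("top",[.44,-.218,.03]).astype(int)
B=cv2.resize(g[v-35:v+35,u-35:u+35],(390,390),interpolation=2)
cv2.imwrite("pics/crop2.png",np.hstack([A,B])[:,:,::-1])
```

```text
[ 0.44350792 -0.21663938  0.17085007] [ 3.14140111e+00 -8.50846232e-04  3.10579484e+00] 0.5315861003382688
```

View pics/crop2.png

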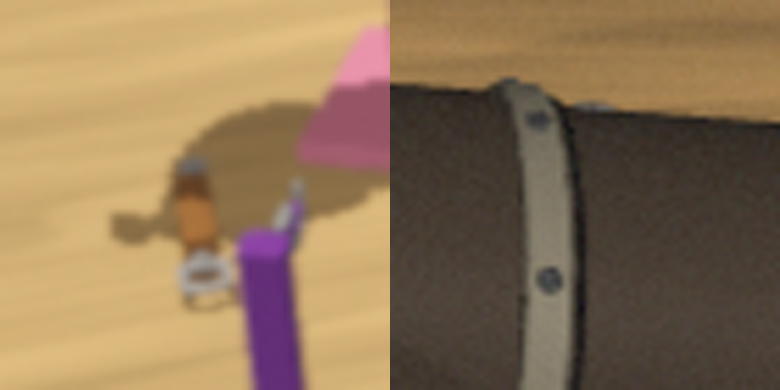

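The move was refused, and I think every row needs all its fields. The picture shows the key undisturbed, with the eye at (205,270) in the left crop. I'll descend with full rows.

Call:
step_arm --steps '[{"tx": 0.0,"ty": 0.0,"tz": -1.0,"turn": 0.0},{"tx": 0.0,"ty": 0.0,"tz": -2.0,"turn": 0.0},{"tx": 0.0,"ty": 0.0,"tz": -3.0,"turn": 0.0},{"tx": 0.0,"ty": 0.0,"tz": -3.4,"turn": 0.0},{"tx": 0.0,"ty": 0.0,"tz": -3.4,"turn": 0.0},{"tx": 0.0,"ty": 0.0,"tz": -3.4,"turn": 0.0}]' --jaw 45.0

```text
time_s: 2.0
tcp_pos: [0.4426, -0.2195, 0.0357]
tcp_rot: [-3.141, -0.0, 3.101]
contact_force: [1.6, -0.5, -0.1]
width: 0.526
gripper_force: 0.0
```

Run:
```python
from h import *
f=imaging.get_image("scene")[0]
s=robot.get_state();print(s["tcp_pos"],s["tcp_rot"],s["width"])
u,v=px("scene",[.44,-.218,.03]).astype(int)
A=cv2.resize(f[v-50:v+30,u-40:u+40],(560,560),interpolation=2)
cv2.imwrite("pics/crop3.png",A[:,:,::-1])
```

```text
[ 0.44326071 -0.21934187  0.0363415 ] [-3.14127397e+00  1.34047112e-03  3.10139015e+00] 0.5310306291130342
```

View pics/crop3.png

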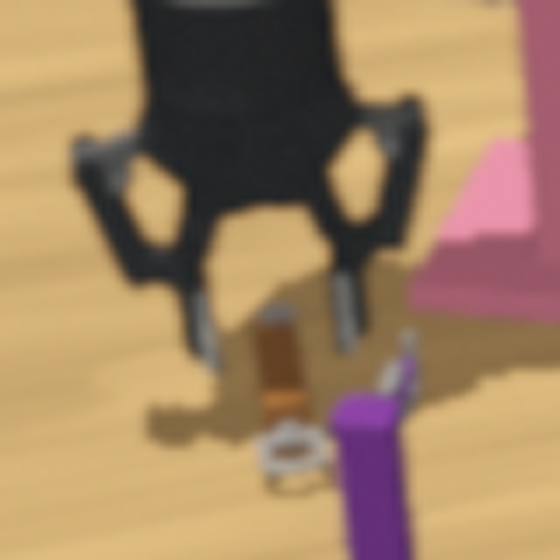

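The fingers straddle the block, at about (205,350) and (350,335) with the block between them. I'll go down and grip.

Call:
step_arm --steps '[{"tx": 0.0,"ty": 0.0,"tz": -0.4,"turn": 0.0},{"tx": 0.0,"ty": 0.0,"tz": -0.78,"turn": 0.0},{"tx": 0.0,"ty": 0.0,"tz": -0.78,"turn": 0.0},{"tx": 0.0,"ty": 0.0,"tz": -0.78,"turn": 0.0}]' --jaw 45.0

```text
time_s: 2.45
tcp_pos: [0.4435, -0.2187, 0.0053]
tcp_rot: [-3.141, 0.002, 3.102]
contact_force: [-0.7, 0.4, -0.7]
width: 0.526
gripper_force: 0.0
```

Call:
step_arm --steps '[{"tx": 0.0,"ty": 0.0,"tz": 0.0,"turn": 0.0},{"tx": 0.0,"ty": 0.0,"tz": 0.0,"turn": 0.0},{"tx": 0.0,"ty": 0.0,"tz": 0.0,"turn": 0.0},{"tx": 0.0,"ty": 0.0,"tz": 0.0,"turn": 0.0},{"tx": 0.0,"ty": 0.0,"tz": 0.0,"turn": 0.0},{"tx": 0.0,"ty": 0.0,"tz": 0.0,"turn": 0.0},{"tx": 0.0,"ty": 0.0,"tz": 0.0,"turn": 0.0},{"tx": 0.0,"ty": 0.0,"tz": 0.0,"turn": 0.0}]' --jaw 5.0 --newtons 85.0

```text
time_s: 3.25
tcp_pos: [0.4437, -0.2186, 0.0055]
tcp_rot: [-3.141, 0.002, 3.103]
contact_force: [-1.5, 0.8, 8.9]
width: 0.193
gripper_force: 83.1
```

Call:
step_arm --steps '[{"tx": 0.0,"ty": 0.0,"tz": 0.5,"turn": 0.0},{"tx": 0.0,"ty": 0.0,"tz": 1.3,"turn": 0.0},{"tx": 0.0,"ty": 0.0,"tz": 2.3,"turn": 0.0},{"tx": 0.0,"ty": 0.0,"tz": 3.4,"turn": 0.0},{"tx": 0.0,"ty": 0.0,"tz": 4.5,"turn": 0.0},{"tx": 0.0,"ty": 0.0,"tz": 5.5,"turn": 0.0},{"tx": 0.0,"ty": 0.0,"tz": 6.0,"turn": 0.0},{"tx": 0.0,"ty": 0.0,"tz": 6.0,"turn": 0.0}]'

```text
time_s: 4.05
tcp_pos: [0.4443, -0.2188, 0.2482]
tcp_rot: [-3.141, 0.007, 3.103]
contact_force: [0.5, 0.8, -1.6]
width: 0.191
gripper_force: 83.0
```

Call:
step_arm --steps '[{"tx": 0.3,"ty": 0.6,"tz": 0.0,"turn": -0.02},{"tx": 0.6,"ty": 1.2,"tz": 0.0,"turn": -0.04},{"tx": 0.9,"ty": 1.8,"tz": 0.0,"turn": -0.06},{"tx": 1.2,"ty": 2.4,"tz": 0.0,"turn": -0.085},{"tx": 1.5,"ty": 3.0,"tz": 0.0,"turn": -0.11},{"tx": 1.8,"ty": 3.6,"tz": 0.0,"turn": -0.135},{"tx": 2.1,"ty": 4.2,"tz": 0.0,"turn": -0.16},{"tx": 2.4,"ty": 4.8,"tz": 0.0,"turn": -0.185},{"tx": 2.7,"ty": 5.3,"tz": -0.2,"turn": -0.2},{"tx": 2.9,"ty": 5.6,"tz": -0.4,"turn": -0.21},{"tx": 3.0,"ty": 5.76,"tz": -0.4,"turn": -0.214},{"tx": 3.0,"ty": 5.76,"tz": -0.4,"turn": -0.214}]'

```text
time_s: 5.25
tcp_pos: [0.5627, 0.0121, 0.2274]
tcp_rot: [-3.141, -0.001, 2.889]
contact_force: [-0.0, -0.3, -0.8]
width: 0.192
gripper_force: 83.1
```

Run:
```python
from h import *
out=[]
for n in("scene","top"):
    f,d=imaging.get_image(n);np.savez(f"pics/{n}1.npz",im=f,d=d)
    u,v=px(n,[.605,0.0,.215]).astype(int);print(n,u,v)
    out.append(cv2.resize(f[v-35:v+35,u-35:u+35],(390,390),interpolation=2))
s=robot.get_state();print(s["tcp_pos"],s["tcp_rot"],s["width"],s["contact_force"])
cv2.imwrite("pics/crop4.png",np.hstack(out)[:,:,::-1])
```

```text
scene 262 178
top 261 189
[0.56249719 0.01141918 0.22818159] [-3.14136901e+00 -1.89651588e-04  2.88839571e+00] 0.19115207193890865 [-0.20541884 -0.19063642 -0.76815408]
```

View pics/crop4.png

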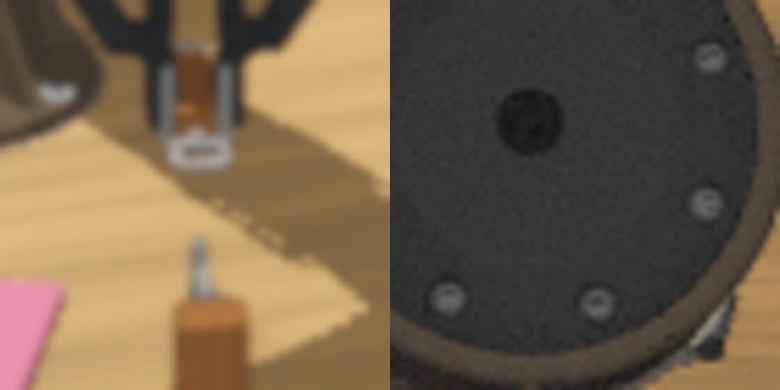

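The left crop shows the eye at (200,150) directly in line above the nose tip at (199,240). The top view is blocked by the wrist. Next I'll compare predicted and seen positions in the scene camera.

Run:
```python
from h import *
f=np.load("pics/scene1.npz");im,d=f["im"],f["d"];X=cloud("scene",d);hsv=cv2.cvtColor(im,cv2.COLOR_RGB2HSV)
c,s=np.cos(-.253),np.sin(-.253);R=np.array([[c,-s,0],[s,c,0],[0,0,1]])
O=np.array([.657,-.0127,0])
for n,q in dict(tip=[-60,0,197.5],hook=[-56.5,0,185],posttopc=[31,0,215],pc1=[20,15,215],pc2=[42,15,215],pc3=[42,-15,215]).items(): print(n,px("scene",O+R@np.array(q)/1000).round(1))
T=robot.get_state()["tcp_pos"]
for n,q in dict(eye=[44.4,0,9.8],hole=[34.9,0,9.8],pinL=[44.4,13,9.8],pinR=[44.4,-13,9.8]).items(): print(n,px("scene",T+R@np.array(q)/1000).round(1))
Y=(X-O)@R*1000
m=(d>0)&(Y[...,0]>-110)&(Y[...,0]<60)&(abs(Y[...,1])<25)&(Y[...,2]>150)&(hsv[...,1]<70)&(hsv[...,2]>90)
e=m&(Y[...,2]>215)&(Y[...,0]>-75)&(Y[...,0]<-40)
for v,u in np.argwhere(e): print("e",u,v,Y[v,u].round(1),im[v,u].mean().round())
k=m&(Y[...,2]<205)&(Y[...,0]<-20)
for v,u in np.argwhere(k): print("k",u,v,Y[v,u].round(1))
b=(d>0)&(abs(Y[...,0]-31)<14)&(abs(Y[...,1])<18)&(abs(Y[...,2]-215)<2.5);print("posttop",b.sum(),Y[b].mean(0),np.percentile(Y[b],[3,97],axis=0))
```

```text
tip [262.5 183.9]
hook [262.5 189.1]
posttopc [264.7 196.9]
pc1 [271.1 194.2]
pc2 [271.8 199.3]
pc3 [258.2 199.6]
eye [262.5 170.4]
hole [262.3 168.5]
pinL [268.  170.2]
pinR [257.  170.5]
e 251 29 [-53.5 -23.4 554. ] 99.0
e 252 29 [-53.2 -21.4 554. ] 96.0
e 253 29 [-52.  -19.5 554.2] 92.0
e 254 29 [-51.3 -17.5 554.3] 94.0
e 255 29 [-50.6 -15.6 554.4] 93.0
e 256 29 [-48.3 -13.7 554.8] 90.0
e 258 29 [-51.1  -9.6 554.3] 83.0
e 261 29 [-47.1  -3.8 554.9] 84.0
e 263 29 [-4.68e+01  1.00e-01  5.55e+02] 84.0
e 268 29 [-47.8  10.1 554.7] 87.0
e 269 29 [-45.   11.9 555.2] 91.0
e 270 29 [-49.6  14.2 554.4] 91.0
e 271 29 [-49.8  16.2 554.3] 91.0
e 272 29 [-51.2  18.3 554. ] 91.0
e 273 29 [-50.7  20.2 554.1] 94.0
e 274 29 [-51.6  22.3 553.9] 97.0
e 275 29 [-54.5  24.5 553.4] 102.0
e 251 30 [-50.9 -23.5 552.5] 140.0
e 252 30 [-52.8 -21.5 552.2] 135.0
e 253 30 [-49.1 -19.6 552.8] 130.0
e 254 30 [-45.5 -17.8 553.5] 132.0
e 255 30 [-46.6 -15.8 553.3] 132.0
e 256 30 [-46.6 -13.8 553.2] 128.0
e 257 30 [-49.2 -11.7 552.8] 120.0
e 258 30 [-50.6  -9.6 552.5] 118.0
e 259 30 [-47.9  -7.8 553. ] 118.0
e 260
[... 13541 characters left out ...]
57.1  -1.3 193.4]
k 263 186 [-56.9   1.1 193.5]
k 262 187 [-53.3  -1.5 192.8]
k 263 187 [-54.9   1.  191.8]
k 262 188 [-52.   -1.6 190.8]
k 263 188 [-54.2   1.  189.5]
k 262 189 [-51.9  -1.6 188.1]
k 263 189 [-55.3   1.1 186. ]
k 262 190 [-49.8  -1.7 186.5]
k 263 190 [-29.8  -0.4 197.9]
k 262 191 [-26.7  -2.9 197. ]
k 263 191 [-21.6  -0.9 199.9]
k 264 191 [-23.3   1.6 198.9]
k 262 192 [-21.1  -3.2 197.5]
k 264 192 [-20.7   1.4 197.7]
k 261 194 [-26.3  -5.3 189.1]
k 262 194 [-26.7  -2.9 188.8]
k 261 195 [-26.8  -5.3 186.1]
k 262 195 [-26.6  -2.9 186.1]
posttop 45 [3.46042815e+01 1.50004822e-01 2.13583007e+02] [[ 23.79821689 -12.14369419 212.61641873]
 [ 44.31396672  12.93342313 214.7560102 ]]
```

The seen pixels agree with the prediction sideways. The eye is at about z = 0.236, and the hook appears slightly low. I'll go down with the nose centred in the hole, then feel for the nose and the gate.

Call:
step_arm --steps '[{"tx": 0.06,"ty": -0.015,"tz": -0.1,"turn": 0.0},{"tx": 0.06,"ty": -0.015,"tz": -0.3,"turn": 0.0},{"tx": 0.06,"ty": -0.015,"tz": -0.5,"turn": 0.0},{"tx": 0.06,"ty": -0.015,"tz": -0.6,"turn": 0.0},{"tx": 0.06,"ty": -0.015,"tz": -0.7,"turn": 0.0},{"tx": 0.06,"ty": -0.015,"tz": -0.75,"turn": 0.0},{"tx": 0.06,"ty": -0.015,"tz": -0.8,"turn": 0.0},{"tx": 0.06,"ty": -0.015,"tz": -0.8,"turn": 0.0},{"tx": 0.06,"ty": -0.015,"tz": -0.8,"turn": 0.0}]'

```text
time_s: 6.25
tcp_pos: [0.5653, 0.0114, 0.1963]
tcp_rot: [3.141, 0.0, 2.889]
contact_force: [0.9, 1.0, -0.9]
width: 0.192
gripper_force: 83.1
```

Run:
```python
from h import *
f,d=imaging.get_image("scene")
s=robot.get_state();print(s["tcp_pos"],s["tcp_rot"],s["contact_force"],s["ft_torque"])
u,v=px("scene",[.605,0.0,.2]).astype(int);print(u-25,v-25)
cv2.imwrite("pics/crop5.png",cv2.resize(f[v-25:v+25,u-25:u+25],(600,600),interpolation=2)[:,:,::-1])
```

```text
[0.56533053 0.01140429 0.19632697] [3.14142428e+00 3.72678658e-04 2.88845707e+00] [ 0.09798074  0.99416929 -1.1974247 ] [0.06022039 0.04122724 0.00916985]
237 159
```

View pics/crop5.png

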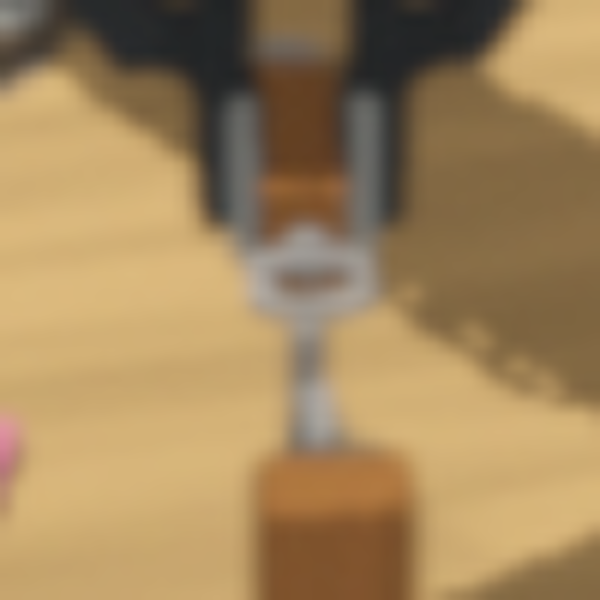

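The eye at (313,280) is centred over the nose at (308,340), and there is no contact. I'll go on down in small steps.

Call:
step_arm --steps '[{"tx": 0.0,"ty": 0.0,"tz": -0.05,"turn": 0.0},{"tx": 0.0,"ty": 0.0,"tz": -0.1,"turn": 0.0},{"tx": 0.0,"ty": 0.0,"tz": -0.15,"turn": 0.0},{"tx": 0.0,"ty": 0.0,"tz": -0.15,"turn": 0.0}]'

```text
time_s: 6.7
tcp_pos: [0.5649, 0.0113, 0.1897]
tcp_rot: [-3.141, -0.001, 2.888]
contact_force: [0.8, 0.4, -0.9]
width: 0.194
gripper_force: 83.1
```

Call:
step_arm --steps '[{"tx": 0.0,"ty": 0.0,"tz": -0.03,"turn": 0.0},{"tx": 0.0,"ty": 0.0,"tz": -0.06,"turn": 0.0},{"tx": 0.0,"ty": 0.0,"tz": -0.08,"turn": 0.0},{"tx": 0.0,"ty": 0.0,"tz": -0.08,"turn": 0.0}]'

```text
time_s: 7.1
tcp_pos: [0.5651, 0.0114, 0.1868]
tcp_rot: [-3.142, -0.0, 2.888]
contact_force: [-0.5, -0.5, -2.1]
width: 0.193
gripper_force: 83.1
```

Eye at about z = 0.195, no contact. Next I'll feel for the nose along the stand's -x.

Call:
step_arm --steps '[{"tx": -0.024,"ty": 0.006,"tz": 0.0,"turn": 0.0},{"tx": -0.048,"ty": 0.012,"tz": 0.0,"turn": 0.0},{"tx": -0.06,"ty": 0.015,"tz": 0.0,"turn": 0.0},{"tx": -0.06,"ty": 0.015,"tz": 0.0,"turn": 0.0}]'

```text
time_s: 7.5
tcp_pos: [0.563, 0.012, 0.1871]
tcp_rot: [3.141, 0.001, 2.888]
contact_force: [0.5, 0.4, -1.9]
width: 0.192
gripper_force: 83.1
```

Call:
step_arm --steps '[{"tx": -0.012,"ty": 0.003,"tz": 0.0,"turn": 0.0},{"tx": -0.012,"ty": 0.003,"tz": 0.0,"turn": 0.0}]'

```text
time_s: 7.7
tcp_pos: [0.5627, 0.0121, 0.1871]
tcp_rot: [3.141, 0.001, 2.888]
contact_force: [3.4, -1.1, 0.2]
width: 0.193
gripper_force: 83.1
```

Call:
step_arm --steps '[{"tx": -0.012,"ty": 0.003,"tz": 0.0,"turn": 0.0},{"tx": -0.012,"ty": 0.003,"tz": 0.0,"turn": 0.0}]'

```text
time_s: 7.9
tcp_pos: [0.5625, 0.0122, 0.1872]
tcp_rot: [3.141, 0.001, 2.889]
contact_force: [4.1, -2.1, -1.3]
width: 0.19
gripper_force: 83.0
```

I felt the nose at about 3 mm, as predicted. I'll back off about 1 mm and press down in stages.

Call:
step_arm --steps '[{"tx": 0.028,"ty": -0.007,"tz": 0.0,"turn": 0.0},{"tx": 0.028,"ty": -0.007,"tz": -0.025,"turn": 0.0},{"tx": 0.028,"ty": -0.007,"tz": -0.05,"turn": 0.0},{"tx": 0.028,"ty": -0.007,"tz": -0.05,"turn": 0.0}]'

```text
time_s: 8.3
tcp_pos: [0.5629, 0.0119, 0.1847]
tcp_rot: [-3.142, -0.0, 2.888]
contact_force: [2.7, -0.2, -0.1]
width: 0.194
gripper_force: 83.0
```

Call:
step_arm --steps '[{"tx": 0.0,"ty": 0.0,"tz": -0.025,"turn": 0.0},{"tx": 0.0,"ty": 0.0,"tz": -0.05,"turn": 0.0},{"tx": 0.0,"ty": 0.0,"tz": -0.05,"turn": 0.0}]'

```text
time_s: 8.6
tcp_pos: [0.5629, 0.012, 0.1827]
tcp_rot: [-3.142, -0.0, 2.888]
contact_force: [3.1, -1.9, -1.1]
width: 0.193
gripper_force: 83.0
```

Call:
step_arm --steps '[{"tx": 0.0,"ty": 0.0,"tz": -0.025,"turn": 0.0},{"tx": 0.0,"ty": 0.0,"tz": -0.05,"turn": 0.0},{"tx": 0.0,"ty": 0.0,"tz": -0.05,"turn": 0.0}]'

```text
time_s: 8.9
tcp_pos: [0.5629, 0.0119, 0.1808]
tcp_rot: [-3.142, -0.0, 2.888]
contact_force: [2.4, -0.1, 0.2]
width: 0.192
gripper_force: 83.1
```

Call:
step_arm --steps '[{"tx": 0.0,"ty": 0.0,"tz": -0.025,"turn": 0.0},{"tx": 0.0,"ty": 0.0,"tz": -0.05,"turn": 0.0},{"tx": 0.0,"ty": 0.0,"tz": -0.05,"turn": 0.0}]'

```text
time_s: 9.2
tcp_pos: [0.563, 0.0119, 0.1789]
tcp_rot: [3.141, 0.0, 2.888]
contact_force: [2.8, -0.3, 1.4]
width: 0.193
gripper_force: 83.3
```

Call:
step_arm --steps '[{"tx": 0.018,"ty": -0.005,"tz": 0.0,"turn": 0.0},{"tx": 0.018,"ty": -0.005,"tz": 0.0,"turn": 0.0}]'

```text
time_s: 9.4
tcp_pos: [0.5632, 0.0117, 0.1787]
tcp_rot: [-3.141, -0.001, 2.888]
contact_force: [0.0, 0.9, 2.0]
width: 0.189
gripper_force: 83.4
```

Call:
step_arm --steps '[{"tx": 0.0,"ty": 0.0,"tz": -0.025,"turn": 0.0},{"tx": 0.0,"ty": 0.0,"tz": -0.05,"turn": 0.0},{"tx": 0.0,"ty": 0.0,"tz": -0.05,"turn": 0.0}]'

```text
time_s: 9.7
tcp_pos: [0.5633, 0.0117, 0.1766]
tcp_rot: [-3.141, -0.001, 2.888]
contact_force: [-0.8, 0.1, 1.6]
width: 0.19
gripper_force: 83.4
```

Call:
step_arm --steps '[{"tx": 0.0,"ty": 0.0,"tz": -0.025,"turn": 0.0},{"tx": 0.0,"ty": 0.0,"tz": -0.05,"turn": 0.0},{"tx": 0.0,"ty": 0.0,"tz": -0.05,"turn": 0.0}]'

```text
time_s: 10.0
tcp_pos: [0.5635, 0.0117, 0.1747]
tcp_rot: [-3.141, -0.0, 2.888]
contact_force: [-1.9, 0.3, 1.8]
width: 0.191
gripper_force: 83.4
```

Call:
step_arm --steps '[{"tx": 0.0,"ty": 0.0,"tz": -0.03,"turn": 0.0},{"tx": 0.0,"ty": 0.0,"tz": -0.06,"turn": 0.0},{"tx": 0.0,"ty": 0.0,"tz": -0.09,"turn": 0.0},{"tx": 0.0,"ty": 0.0,"tz": -0.1,"turn": 0.0},{"tx": 0.0,"ty": 0.0,"tz": -0.1,"turn": 0.0}]'

```text
time_s: 10.5
tcp_pos: [0.564, 0.0118, 0.171]
tcp_rot: [3.141, 0.001, 2.889]
contact_force: [-0.2, 0.6, 2.6]
width: 0.187
gripper_force: 83.5
```

Call:
step_arm --steps '[{"tx": 0.0,"ty": 0.0,"tz": -0.03,"turn": 0.0},{"tx": 0.0,"ty": 0.0,"tz": -0.06,"turn": 0.0},{"tx": 0.0,"ty": 0.0,"tz": -0.09,"turn": 0.0},{"tx": 0.0,"ty": 0.0,"tz": -0.1,"turn": 0.0},{"tx": 0.0,"ty": 0.0,"tz": -0.1,"turn": 0.0}]'

```text
time_s: 11.0
tcp_pos: [0.5629, 0.0117, 0.1663]
tcp_rot: [-3.141, -0.002, 2.888]
contact_force: [-3.0, 0.8, 1.1]
width: 0.189
gripper_force: 83.4
```

Call:
step_arm --steps '[{"tx": 0.0,"ty": 0.0,"tz": -0.025,"turn": 0.0},{"tx": 0.0,"ty": 0.0,"tz": -0.05,"turn": 0.0},{"tx": 0.0,"ty": 0.0,"tz": -0.05,"turn": 0.0}]'

```text
time_s: 11.3
tcp_pos: [0.5635, 0.0117, 0.1644]
tcp_rot: [-3.141, -0.0, 2.888]
contact_force: [0.1, -0.2, -1.4]
width: 0.191
gripper_force: 83.1
```

Call:
step_arm --steps '[{"tx": 0.0,"ty": 0.0,"tz": -0.025,"turn": 0.0},{"tx": 0.0,"ty": 0.0,"tz": -0.05,"turn": 0.0},{"tx": 0.0,"ty": 0.0,"tz": -0.05,"turn": 0.0}]'

```text
time_s: 11.6
tcp_pos: [0.5638, 0.0117, 0.1627]
tcp_rot: [-3.142, 0.0, 2.888]
contact_force: [0.1, -0.4, -0.7]
width: 0.194
gripper_force: 83.1
```

Call:
step_arm --steps '[{"tx": 0.0,"ty": 0.0,"tz": -0.025,"turn": 0.0},{"tx": 0.0,"ty": 0.0,"tz": -0.025,"turn": 0.0}]'

```text
time_s: 11.8
tcp_pos: [0.5641, 0.0117, 0.1621]
tcp_rot: [3.141, 0.001, 2.888]
contact_force: [1.0, -0.2, -0.2]
width: 0.191
gripper_force: 83.2
```

The force dropped to baseline at 0.164, so the gate seems to have snapped. Next I'll raise slowly and feel for the gate from below.

Call:
step_arm --steps '[{"tx": 0.0,"ty": 0.0,"tz": 0.05,"turn": 0.0},{"tx": 0.0,"ty": 0.0,"tz": 0.1,"turn": 0.0},{"tx": 0.0,"ty": 0.0,"tz": 0.15,"turn": 0.0},{"tx": 0.0,"ty": 0.0,"tz": 0.2,"turn": 0.0},{"tx": 0.0,"ty": 0.0,"tz": 0.2,"turn": 0.0}]'

```text
time_s: 12.3
tcp_pos: [0.5638, 0.0118, 0.1703]
tcp_rot: [3.141, 0.0, 2.888]
contact_force: [-0.5, 0.5, -1.5]
width: 0.193
gripper_force: 83.1
```

Call:
step_arm --steps '[{"tx": 0.0,"ty": 0.0,"tz": 0.025,"turn": 0.0},{"tx": 0.0,"ty": 0.0,"tz": 0.025,"turn": 0.0}]'

```text
time_s: 12.5
tcp_pos: [0.5637, 0.0117, 0.171]
tcp_rot: [3.142, 0.0, 2.888]
contact_force: [0.2, -0.3, -0.7]
width: 0.19
gripper_force: 83.1
```

Call:
step_arm --steps '[{"tx": 0.0,"ty": 0.0,"tz": 0.025,"turn": 0.0},{"tx": 0.0,"ty": 0.0,"tz": 0.025,"turn": 0.0}]'

```text
time_s: 12.7
tcp_pos: [0.5637, 0.0117, 0.172]
tcp_rot: [-3.142, 0.0, 2.888]
contact_force: [0.1, 0.0, -1.5]
width: 0.189
gripper_force: 83.1
```

Call:
step_arm --steps '[{"tx": 0.0,"ty": 0.0,"tz": 0.02,"turn": 0.0},{"tx": 0.0,"ty": 0.0,"tz": 0.02,"turn": 0.0}]'

```text
time_s: 12.9
tcp_pos: [0.5636, 0.0118, 0.1726]
tcp_rot: [-3.142, -0.0, 2.888]
contact_force: [0.1, -0.2, -2.1]
width: 0.194
gripper_force: 82.9
```

Call:
step_arm --steps '[{"tx": 0.0,"ty": 0.0,"tz": 0.02,"turn": 0.0},{"tx": 0.0,"ty": 0.0,"tz": 0.02,"turn": 0.0}]'

```text
time_s: 13.1
tcp_pos: [0.5634, 0.0117, 0.1731]
tcp_rot: [-3.141, -0.001, 2.888]
contact_force: [1.1, -0.1, -5.1]
width: 0.195
gripper_force: 83.0
```

Call:
step_arm --steps '[{"tx": 0.0,"ty": 0.0,"tz": 0.015,"turn": 0.0},{"tx": 0.0,"ty": 0.0,"tz": 0.015,"turn": 0.0}]'

```text
time_s: 13.3
tcp_pos: [0.5633, 0.0117, 0.1735]
tcp_rot: [-3.141, -0.001, 2.888]
contact_force: [2.3, -0.5, -8.6]
width: 0.187
gripper_force: 83.0
```

The tug reads about 7 N net against the shut gate, so the key is caught. I'll lower it onto the floor of the hook.

Call:
step_arm --steps '[{"tx": 0.0,"ty": 0.0,"tz": 0.0,"turn": 0.0},{"tx": 0.0,"ty": 0.0,"tz": 0.0,"turn": 0.0},{"tx": 0.0,"ty": 0.0,"tz": 0.0,"turn": 0.0},{"tx": 0.0,"ty": 0.0,"tz": -0.05,"turn": 0.0},{"tx": 0.0,"ty": 0.0,"tz": -0.12,"turn": 0.0},{"tx": 0.0,"ty": 0.0,"tz": -0.2,"turn": 0.0},{"tx": 0.0,"ty": 0.0,"tz": -0.26,"turn": 0.0},{"tx": 0.0,"ty": 0.0,"tz": -0.29,"turn": 0.0},{"tx": 0.0,"ty": 0.0,"tz": -0.29,"turn": 0.0}]'

```text
time_s: 14.2
tcp_pos: [0.5639, 0.0117, 0.1626]
tcp_rot: [3.142, 0.0, 2.888]
contact_force: [0.9, -0.4, -0.6]
width: 0.192
gripper_force: 84.0
```

Call:
step_arm --steps '[{"tx": 0.0,"ty": 0.0,"tz": -0.015,"turn": 0.0},{"tx": 0.0,"ty": 0.0,"tz": -0.015,"turn": 0.0}]'

```text
time_s: 14.4
tcp_pos: [0.564, 0.0117, 0.1622]
tcp_rot: [3.141, 0.001, 2.888]
contact_force: [1.1, -0.3, 0.6]
width: 0.188
gripper_force: 84.0
```

The eye just touches the floor. I'll open and let the key settle.

Call:
step_arm --steps '[{"tx": 0.0,"ty": 0.0,"tz": 0.0,"turn": 0.0},{"tx": 0.0,"ty": 0.0,"tz": 0.0,"turn": 0.0},{"tx": 0.0,"ty": 0.0,"tz": 0.0,"turn": 0.0},{"tx": 0.0,"ty": 0.0,"tz": 0.0,"turn": 0.0},{"tx": 0.0,"ty": 0.0,"tz": 0.0,"turn": 0.0},{"tx": 0.0,"ty": 0.0,"tz": 0.0,"turn": 0.0},{"tx": 0.0,"ty": 0.0,"tz": 0.0,"turn": 0.0},{"tx": 0.0,"ty": 0.0,"tz": 0.0,"turn": 0.0}]' --jaw 50.0

```text
time_s: 15.2
tcp_pos: [0.5637, 0.0117, 0.1619]
tcp_rot: [3.142, -0.0, 2.888]
contact_force: [-0.4, -0.1, -1.4]
width: 0.588
gripper_force: 0.0
```

Call:
step_arm --steps '[{"tx": 0.0,"ty": 0.0,"tz": 0.3,"turn": 0.0},{"tx": 0.0,"ty": 0.0,"tz": 0.9,"turn": 0.0},{"tx": 0.0,"ty": 0.0,"tz": 1.7,"turn": 0.0},{"tx": -0.5,"ty": 0.0,"tz": 2.5,"turn": 0.0},{"tx": -1.5,"ty": 0.0,"tz": 3.0,"turn": 0.0},{"tx": -2.5,"ty": 0.0,"tz": 3.0,"turn": 0.0},{"tx": -3.0,"ty": 0.0,"tz": 3.0,"turn": 0.0},{"tx": -3.0,"ty": 0.0,"tz": 3.0,"turn": 0.0},{"tx": -3.0,"ty": 0.0,"tz": 3.0,"turn": 0.0},{"tx": -3.0,"ty": 0.0,"tz": 3.0,"turn": 0.0}]'

```text
time_s: 16.2
tcp_pos: [0.4443, 0.0119, 0.2823]
tcp_rot: [3.141, 0.0, 2.888]
contact_force: [0.1, -0.1, -0.5]
width: 0.583
gripper_force: 0.0
```

Run:
```python
from h import *
out=[]
for n in("scene","top"):
    f,d=imaging.get_image(n)
    u,v=px(n,[.6,0.0,.17]).astype(int)
    out.append(cv2.resize(f[v-35:v+35,u-35:u+35],(390,390),interpolation=2))
s=robot.get_state();print(s["time_s"],s["tcp_pos"],s["contact_force"],s["width"])
cv2.imwrite("pics/crop6.png",np.hstack(out)[:,:,::-1])
```

```text
16.3 [0.44427768 0.01177261 0.2817098 ] [-0.30845953  0.97492924  0.22913589] 0.5821686134288125
```

View pics/crop6.png

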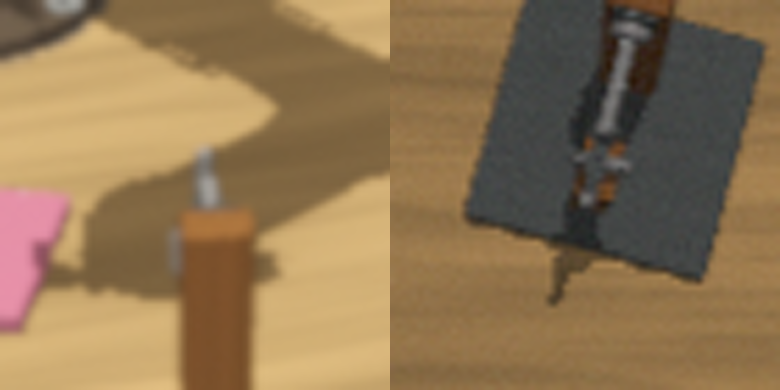

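The top crop shows the key hanging from the hook at about (600,170), with its block below the nose. The left crop shows the hook clear and the gripper gone. I'll let it settle and hand in.

Call:
step_arm --steps '[{"tx": 0.0,"ty": 0.0,"tz": 0.0,"turn": 0.0},{"tx": 0.0,"ty": 0.0,"tz": 0.0,"turn": 0.0},{"tx": 0.0,"ty": 0.0,"tz": 0.0,"turn": 0.0},{"tx": 0.0,"ty": 0.0,"tz": 0.0,"turn": 0.0},{"tx": 0.0,"ty": 0.0,"tz": 0.0,"turn": 0.0},{"tx": 0.0,"ty": 0.0,"tz": 0.0,"turn": 0.0},{"tx": 0.0,"ty": 0.0,"tz": 0.0,"turn": 0.0},{"tx": 0.0,"ty": 0.0,"tz": 0.0,"turn": 0.0},{"tx": 0.0,"ty": 0.0,"tz": 0.0,"turn": 0.0},{"tx": 0.0,"ty": 0.0,"tz": 0.0,"turn": 0.0}]'

```text
time_s: 17.3
tcp_pos: [0.4436, 0.0117, 0.2819]
tcp_rot: [3.142, 0.0, 2.888]
contact_force: [-0.2, 0.2, -0.5]
width: 0.586
gripper_force: 0.0
```

```bash
python3 -c "
from cell import sign_off
print(sign_off())"
```

```text
the job is handed in; nothing more can be done
None
```

The store-room key hangs on the snap hook; an upward tug of about 7–8 N met the shut gate and held, then I let go and handed the job in at 17.3 s (no verdict was returned).

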